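Hook the trim router onto the sprung balancer arm

TASK

Hook the trim router onto the spring balancer where it stands: take the hook arm by its round upright handle, pull it down against its spring beside the router, swing it round so that the yellow hook's tongue goes in under the router's wire bail, then ease it up slowly, by feel, until you feel the hook seated against the bail and the router taking the spring's pull, and only then let go. Never let the arm fly up or jerk the bail, do not lift, tip or shift the router, and leave the other things on the bench alone.

Things in the scene. Friction and masses are not known exactly. Their poses are not given: they have to be found in the camera images.
- balancer: Balancer stand, fixed to the bench: 140 x 140 x 12 mm dark base plate with a 26 mm steel column, blue drum (58 mm across) on top, 305 mm tall in all. Origin: centre of the underside of the base, on the column's axis; z up. At swing 0 the hook arm points along this frame's -x.
- swing (a joint): Swing of the hook arm about the column's vertical axis, rad; 0 = arm along the stand's -x, positive = counter-clockwise seen from above, which carries the arm's end towards the stand's -y. Range -0.6 to 1.1. Turns freely with slight friction. It starts at 0.45 to 0.8; the router stands near 0.
- hook_arm (a joint): How far the hook arm is pulled down along the column, m: 0 = fully up (where its spring holds it), range 0 to 0.09. A long soft spring pulls it up with net about 4 N at 0, rising 0.03 N per mm (about 5 N near the bail, 6 N near 0.065). The moving arm has 0.30 kg; let go, it flies up.
- handle (a point): Grip point on the axis of the black upright handle at the hook arm's end, 160 mm from the column's axis: round rubber bar, 24 mm diameter, 50 mm tall; point 29 mm above its foot, 21 mm below its top (a cap 29 mm wide, 5 mm thick). Below: a 26 mm boss and the blue arm (18 wide, 14 mm tall) to the column. z up; this frame's -x always points from the column to the handle.
- hook_seat (a point): Middle of the hook's seat, where the bail's bar shall lie. Yellow hook of 7 mm round bar: shank straight down under the handle, level tongue 36 mm along this frame's +y (across the arm), tip bent up 9.5 mm above the seat. Point on the tongue's upper side, 18 mm along +y from the shank's axis, 98.5 mm below the handle point; the tongue's underside is 7 mm lower. x, z as for the handle.
- router: Trim router, loose, about 0.92 kg: green round body 64 to 72 mm across on a 90 x 90 x 8 mm black base. Origin: centre of its underside, z up; its flat top is 85 mm above. A steel wire bail stands out of the top (see router_top). It stands under the circle the hook can swing along, its +y within 0.45 rad of the way the tongue points when there.
- router_top (a point): Centre of the router's flat top; axes as the router's. Above it the steel wire bail, 7 mm round: level crossbar along x, centred, on legs at x = +-21.5 mm (36 mm clear between, open along y). The bail's height is adjustable, differs each time and is not measured: the bar's underside is 30 to 54 mm above this point; find it by feel. It does not slip under the pull.
- tape_measure: Yellow tape measure, loose bystander, 42 x 97 x 66 mm; origin under its centre.
- screw_box: Brown cardboard screw box, loose bystander, 62 x 92 x 46 mm; origin under its centre.
- offcut_block: Wooden offcut block, loose bystander, 44 x 90 x 35 mm; origin under its centre.
- wedge: Wooden wedge, loose bystander, 36 x 120 x 26 mm; origin under its centre.

How it is judged:
By the outcome, as a careful person would: the job done as asked, in the order asked, and still so for the second after the job is handed in, with the robot touching nothing.
It also fails if it takes over 48 s, if anything falls off the work surface, if the arm or the gripper's body presses on something with over 40 N, if the wrist force passes 120 N, or if a joint passes its speed limit or range.

ROBOT

A 6-joint arm with a two-finger parallel gripper is mounted at the origin on a cart in front of the work surface, level with it; the furniture and walls round the work are solid. World frame = base frame: x ahead of the robot, y to its left, z up, the work surface at z = 0. Lengths are in m, angles in rad, forces in N, time in s.
With the tool pointing down it reaches from about 0.35 to 0.85 m from the base axis. Payload 8.1 kg.
Tool frame: the origin (TCP) lies on the centre line of the jaws, within the pads' length; the fingertips stand 11 mm ahead of it and the grasp point (between the pads) lies 8 mm behind it; z points along the fingers, y is the line along which they close (so a half turn about z gives the same grasp; the last joint's range is limited). The gripper opens to 93 mm and grips with 3 to 60 N. Pads are 15 mm wide; open, the fingers measure 128 mm over their backs; the gripper's body (75 mm by 188 mm) begins 65 mm behind the grasp point.
Start: joints at [-1.343, 0.13, 1.488, -0, 1.523, -0.085], TCP at [0.185, -0.571, 0.23] pointing down, gripper open.
Joint ranges: [-2.96, 2.96], [-0.89, 2.26], [0.02, 2.5], [-1.34, 4.48], [0, 2.73], [-2.66, 2.66]. Speed limits (rad/s): [2.39, 2.39, 2.79, 3.14, 3.14, 3.14].

INTERFACE

Orientations are given as [roll, pitch, yaw] about the fixed x, y, z axes, in that order (R = Rz(yaw) Ry(pitch) Rx(roll)).
In Python, from rig import monitor, optics, bot gives the robot as it stands. The module is installed in compiled form; this text tells all that it offers.
- The arm moves only by the shell command python3 -m handwheel 'ROWS' [OPENING] [FORCE]. ROWS is text: rows parted by semicolons, each of 6 numbers parted by spaces: the shift along the tool's x, y, z normalised to -1 to 1, where 1 is 600 mm, then the turn, a rotation vector about the tool's x, y, z normalised to -1 to 1, where 1 is 45 degrees. In form: tx ty tz wx wy wz; .... A call has 1 to 8 rows; each row is the pose to reach, as a shift and turn from the pose commanded when the call began, along the tool's axes at that moment; what a row does not reach only later rows make up. A row lasts 1/10 s, in which the tool goes at most 50 mm and 8.59 degrees, less where a joint would pass 70% of its speed; a pose out of reach is approached as far as the arm can. A call with a number of a shift or a turn outside -1 to 1 is refused whole. A call with a gripper value outside its range is refused whole. OPENING is the opening, from -1 (shut) to 1 (fully open), so that 0 is half open, set as the call begins (- or left out, the last holds). The fingers move at their own pace and stop on an object; FORCE is the grip in N (left out, the last holds). Time passes only in rows, so rows that repeat a pose let the fingers close. It gives the time, the measured TCP pose, the force, the opening and the grip force at its end, in the units of the state.
- monitor.get_obs(): the state, without advancing time (a new reading comes with each control period).
- optics.read_camera(name): name is "scene" or "top" or "wrist"; returns the picture (480x640x3 uint8, red, green, blue); there is no depth.
- optics.camera_info(name): a dict with "mtx" (3x3 intrinsics, pixels), "xyz" and "orientation" of the camera in the world; the wrist camera has in their place "T_tool_cam" (4x4, takes a point from camera to tool coordinates, whose origin is the TCP and whose axes are the flange's). Camera axes: x right, y up, looking along -z (the intrinsics and any distortion apply to the point x, -y, -z); pixel columns grow to the right and rows downward; lengths in m; the calibration is good to about 2 mm. A picture is of the moment at which its call begins: read the wrist's pose just before it. camera_info takes no time and is no camera call.
- bot.job_done(): hands the job in; it is judged then, once.
The state is a dict: "t": time; "joint_positions": joint angles; "qvel": joint speeds; "joint_efforts": joint torques, N m; "ee_pos": TCP position; "ee_rot": TCP orientation; "ft_force": force on the tool from outside, world axes, zero at the start; "ft_torque": the same for the moment, N m; "gripper_width": finger opening in m; "finger_force": force on a finger pad.
Only numpy, scipy, OpenCV 4.12 (cv2) and the standard library are available. Lean on these libraries where they do the work, as an engineer would, in place of code of your own. Each camera call takes 0.05 s, during which the arm holds its last target. There are 200 camera calls.

## Working session

There is one attempt and no reset: what is moved stays moved. The work goes in short steps, Python scripts to look and compute and a shell command to move; the robot and the scene stay as the last step left them, time stands still between calls to the robot, and variables do not carry over. Pictures are saved under pics/ and viewed, at most 13 in all, crops included, and the job is handed in when it is done.

```bash
mkdir -p pics; python3 - <<'E'
from rig import monitor, optics, bot
import cv2,numpy as np
o=monitor.get_obs();print(o)
for n in("scene","top"):
    im=optics.read_camera(n);cv2.imwrite(f"pics/{n}0.png",im[:,:,::-1]);print(n,optics.camera_info(n))
print(optics.camera_info("wrist"))
E
```

```text
{'t': 0.0, 'joint_positions': array([-1.34343142e+00,  1.31122101e-01,  1.48928023e+00,  2.49728641e-06,
        1.52298941e+00, -8.53985217e-02]), 'qvel': array([ 0.00068785, -0.00068282,  0.00026726,  0.00034338,  0.00025468,
       -0.00013932]), 'joint_efforts': array([-1.76770202e-03, -5.59852374e+01, -4.91757882e+01,  7.67697953e-02,
        3.53360258e-02, -1.64443145e-04]), 'ee_pos': array([ 0.18451311, -0.5703515 ,  0.22861024]), 'ee_rot': array([-3.13980034e+00, -1.55937788e-04,  3.12763165e-01]), 'ft_force': array([-0.48457699, -0.36171852, -0.61399761]), 'ft_torque': array([ 0.04027706, -0.02964788,  0.01964822]), 'finger_force': 0.0, 'gripper_width': 0.09316636295751154}
scene {'mtx': array([[565.54139416,   0.        , 311.28993874],
       [  0.        , 565.54139416, 236.59953632],
       [  0.        ,   0.        ,   1.        ]]), 'xyz': array([-0.36077686,  0.71058082,  1.13373938]), 'orientation': array([ 0.88243612, -0.02021918, -2.178678  ])}
top {'mtx': array([[578.11341927,   0.        , 324.09357697],
       [  0.        , 578.11341927, 237.79030044],
       [  0.        ,   0.        ,   1.        ]]), 'xyz': array([0.25479488, 0.02052689, 1.7759524 ]), 'orientation': array([ 1.97648981e-01,  1.35876418e-04, -1.59402421e+00])}
{'mtx': array([[348.57223791,   0.        , 319.43956224],
       [  0.        , 348.57223791, 238.81874421],
       [  0.        ,   0.        ,   1.        ]]), 'T_tool_cam': array([[-1.62160398e-04,  9.63167610e-01,  2.68901708e-01,
         7.39437394e-02],
       [ 9.99999987e-01,  1.61317558e-04,  2.52305914e-05,
        -2.25475641e-05],
       [-1.90772783e-05,  2.68901708e-01, -9.63167624e-01,
        -1.55067594e-01],
       [ 0.00000000e+00,  0.00000000e+00,  0.00000000e+00,
         1.00000000e+00]])}
```

View pics/scene0.png

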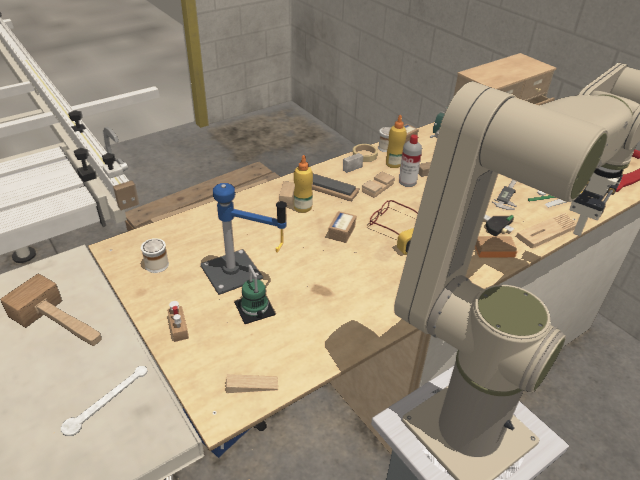

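View pics/top0.png

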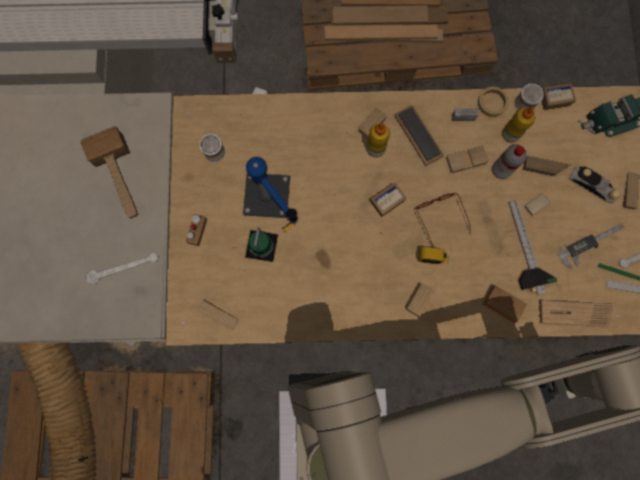

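Scene picture: balancer at (230,270), handle at (282,213), router at (255,300). Top picture: stand base at (267,196), handle at (291,216), router at (262,245). I'll zoom in on both for the exact pixels.

```bash
python3 - <<'E'
import cv2,numpy as np
t=cv2.imread("pics/top0.png")[145:275,230:310];s=cv2.imread("pics/scene0.png")[170:330,190:300]
t=cv2.resize(t,(369,600),interpolation=cv2.INTER_CUBIC);s=cv2.resize(s,(412,600),interpolation=cv2.INTER_CUBIC)
cv2.imwrite("pics/crop0.png",np.hstack([t,s]))
E
```

```text
(no output)
```

View pics/crop0.png

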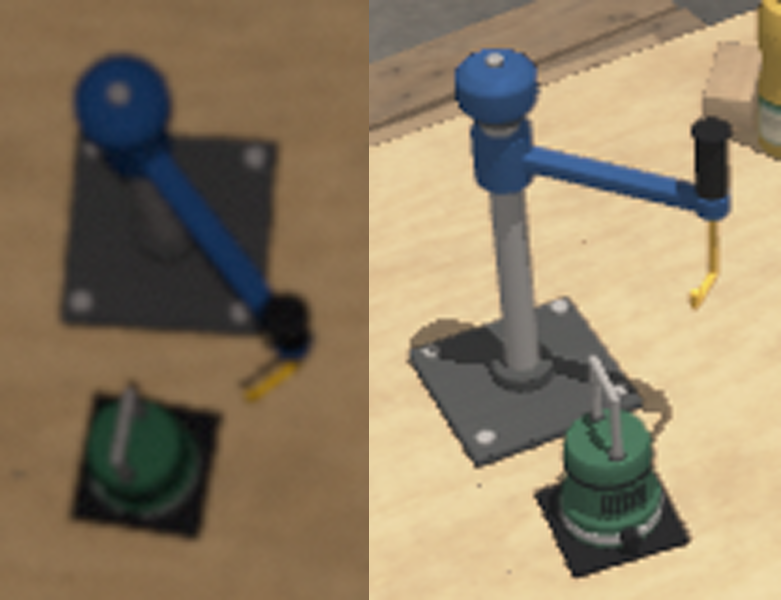

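```bash
cat >h.py <<'E'
import numpy as np
from rig import monitor, optics
from scipy.spatial.transform import Rotation as R
def ray(n,u,v,T=None):
    c=optics.camera_info(n);K=c["mtx"]
    d=np.array([(u-K[0,2])/K[0,0],-(v-K[1,2])/K[1,1],-1])
    if T is not None: M=T@c["T_tool_cam"]; return M[:3,3],M[:3,:3]@d
    return c["xyz"],R.from_euler('xyz',c["orientation"]).as_matrix()@d
def onz(n,u,v,z,T=None):
    p,d=ray(n,u,v,T);return p+d*(z-p[2])/d[2]
def tri(a,b):
    A=np.zeros((3,3));y=np.zeros(3)
    for p,d in(a,b):
        d=d/np.linalg.norm(d);P=np.eye(3)-np.outer(d,d);A+=P;y+=P@p
    x=np.linalg.solve(A,y);p,d=a
    return x
def proj(n,X,T=None):
    c=optics.camera_info(n);K=c["mtx"]
    if T is not None: M=T@c["T_tool_cam"];q=M[:3,:3].T@(X-M[:3,3])
    else: q=R.from_euler('xyz',c["orientation"]).as_matrix().T@(X-c["xyz"])
    return K[0,2]-K[0,0]*q[0]/q[2], K[1,2]+K[1,1]*q[1]/q[2]
E
python3 - <<'E'
from h import *
np.set_printoptions(precision=4,suppress=True)
t=lambda x,y:("top",230+x/4.6125-.4,145+y/4.615-.4)
s=lambda x,y:("scene",190+(x-369)/3.745-.4,170+y/3.75-.4)
print("stand top");[print(onz(*t(*p),.012)) for p in((277,143),(265,333),(63,323))]
print("stand scene");[print(onz(*s(*p),.012)) for p in((412,352),(478,466),(638,405),(575,298))]
print("router top");[print(onz(*t(*p),.008)) for p in((97,393),(219,412),(200,537),(71,519))]
print("router scene");[print(onz(*s(*p),.008)) for p in((536,495),(575,577),(689,541))]
for a,b in(((285,310),(712,125)),((119,93),(495,60)),((130,388),(594,360)),((119,465),(618,392)),((250,392),(696,300))): print(tri(ray(*t(*a)),ray(*s(*b))))
E
```

```text
stand top
[0.8122 0.1174 0.012 ]
[0.6779 0.1271 0.012 ]
[0.6881 0.2644 0.012 ]
stand scene
[0.8222 0.254  0.012 ]
[0.6823 0.2694 0.012 ]
[0.6729 0.1377 0.012 ]
[0.8084 0.1157 0.012 ]
router top
[0.6397 0.2417 0.008 ]
[0.6246 0.159  0.008 ]
[0.5393 0.1724 0.008 ]
[0.5536 0.259  0.008 ]
router scene
[0.6361 0.2466 0.008 ]
[0.5511 0.2623 0.008 ]
[0.5356 0.1777 0.008 ]
[0.624  0.0982 0.2901]
[0.752  0.1923 0.3046]
[0.6139 0.2042 0.1371]
[0.564  0.2114 0.1489]
[0.6037 0.1268 0.1627]
```

Column axis is at about (0.748, 0.193) with stand yaw −0.08. The handle is at about (0.621, 0.096), cap top z 0.29. The router is at about (0.588, 0.2095), with its bail bar roughly along world x. I'll move half way to the handle and take a wrist look once above it.

```bash
cat >>h.py <<'E'
def pose():
    o=monitor.get_obs();T=np.eye(4);T[:3,:3]=R.from_euler('xyz',o["ee_rot"]).as_matrix();T[:3,3]=o["ee_pos"];return T,o
def rel(xyz,yaw):
    T,o=pose();d=T[:3,:3].T@(np.array(xyz)-T[:3,3])/.6
    w=R.from_matrix(T[:3,:3].T@R.from_euler('xyz',[np.pi,0,yaw]).as_matrix()).as_rotvec()/(np.pi/4)
    print("rel",np.round(d,4),np.round(w,3));return d,w
E
python3 -m handwheel '0.517 -0.416 -0.19 0 0 0; 0.517 -0.416 -0.19 0 0 0; 0.517 -0.416 -0.19 0 0 0; 0.517 -0.416 -0.19 0 0 0; 0.517 -0.416 -0.19 0 0 0; 0.517 -0.416 -0.19 0 0 0; 0.517 -0.416 -0.19 0 0 0; 0.517 -0.416 -0.19 0 0 0' 1
python3 -c "
from h import *
rel([.60,.08,.36],.654)"
```

```text
t: 0.9
ee_pos: [0.396, -0.2474, 0.3401]
ee_rot: [-3.141, -0.0, 0.313]
ft_force: [0.4, -1.4, 0.1]
gripper_width: 0.0931
finger_force: 0.0
rel [ 0.4912 -0.4147 -0.0332] [-0.    -0.    -0.435]
```

```bash
python3 -m handwheel '0.49 -0.415 -0.033 0 0 -0.435; 0.49 -0.415 -0.033 0 0 -0.435; 0.49 -0.415 -0.033 0 0 -0.435; 0.49 -0.415 -0.033 0 0 -0.435; 0.49 -0.415 -0.033 0 0 -0.435; 0.49 -0.415 -0.033 0 0 -0.435; 0.49 -0.415 -0.033 0 0 -0.435; 0.49 -0.415 -0.033 0 0 -0.435'
python3 -m handwheel '0 0 0 0 0 0; 0 0 0 0 0 0'
python3 -c "
from h import *;import cv2
T,o=pose();np.save('T1.npy',T);cv2.imwrite('pics/w1.png',optics.read_camera('wrist')[:,:,::-1]);print(o['ee_pos'],o['ee_rot'])
print([np.round(proj('wrist',np.array(X),T)) for X in((.622,.0965,.290),(.588,.2095,.085),(.751,.193,.305))])"
```

```text
t: 1.7
ee_pos: [0.5994, 0.0811, 0.3588]
ee_rot: [-3.141, 0.001, 0.656]
ft_force: [0.6, -1.0, 0.2]
gripper_width: 0.0931
finger_force: 0.0
t: 1.9
ee_pos: [0.5985, 0.0787, 0.3585]
ee_rot: [-3.141, 0.002, 0.656]
ft_force: [-0.5, -0.2, 0.6]
gripper_width: 0.093
finger_force: 0.0
[0.598502   0.07873054 0.358455  ] [-3.14071502e+00  1.80311273e-03  6.56155080e-01]
[array([320., 212.]), array([227., 143.]), array([ 325., -108.])]
```

View pics/w1.png

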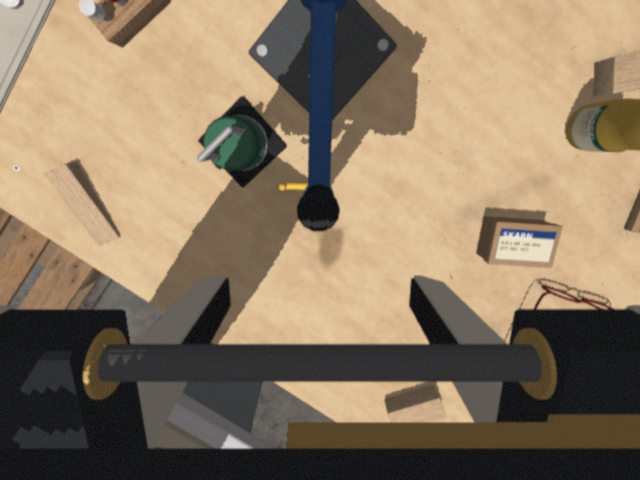

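The cap is at (318,208) against a predicted (320,212), so the handle is at about (0.6235, 0.099). The bail bar is near (220,143), and the tongue at (293,186) points towards the router. Next I centre over the handle, descend and grip.

```bash
python3 -m handwheel '0.0537 -0.0013 0 0 0 0; 0.0537 -0.0013 0 0 0 0; 0.0537 -0.0013 0.05 0 0 0; 0.0537 -0.0013 0.1 0 0 0; 0.0537 -0.0013 0.14 0 0 0; 0.0537 -0.0013 0.162 0 0 0; 0.0537 -0.0013 0.164 0 0 0; 0.0537 -0.0013 0.164 0 0 0' 0.3
python3 -m handwheel '0 0 0 0 0 0; 0 0 0 0 0 0; 0 0 0 0 0 0; 0 0 0 0 0 0; 0 0 0 0 0 0; 0 0 0 0 0 0; 0 0 0 0 0 0; 0 0 0 0 0 0' -1 30
python3 -c "
from h import *;import cv2
T,o=pose();cv2.imwrite('pics/w2.png',optics.read_camera('wrist')[:,:,::-1]);cv2.imwrite('pics/s2.png',optics.read_camera('scene')[:,:,::-1]);print(o)"
```

```text
t: 2.75
ee_pos: [0.6238, 0.0976, 0.2623]
ee_rot: [3.141, -0.001, 0.654]
ft_force: [-0.3, 0.2, 0.2]
gripper_width: 0.0602
finger_force: 0.0
t: 3.55
ee_pos: [0.6239, 0.0984, 0.2615]
ee_rot: [3.141, -0.001, 0.655]
ft_force: [0.4, 0.8, 1.8]
gripper_width: 0.0277
finger_force: 30.0
{'t': 3.55, 'joint_positions': array([7.52063921e-02, 2.04328939e-01, 1.34838466e+00, 1.31888058e-04,
       1.58831262e+00, 9.91476677e-01]), 'qvel': array([0.00019424, 0.00124436, 0.0016671 , 0.00128159, 0.00012982,
       0.00042712]), 'joint_efforts': array([-1.88948284e-01, -5.85582840e+01, -4.82570350e+01, -4.18929546e-02,
       -1.16627917e-01,  2.44737446e-02]), 'ee_pos': array([0.62389503, 0.09840315, 0.26148132]), 'ee_rot': array([ 3.14139291e+00, -5.46203958e-04,  6.54528444e-01]), 'ft_force': array([0.35543797, 0.81013959, 1.75178181]), 'ft_torque': array([0.02519159, 0.06321072, 0.02895325]), 'finger_force': 30.000365674495697, 'gripper_width': 0.02765067151828536}
```

View pics/w2.png

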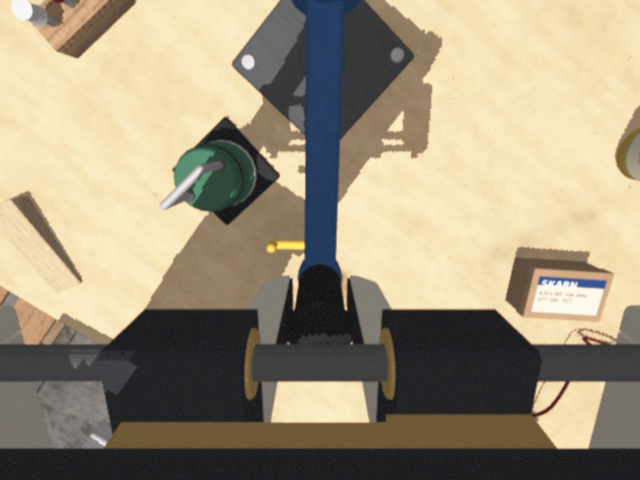

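The fingers straddle the handle with the hook and router visible on the left. The width of 27.7 mm suggests the pads may be catching the 29 mm cap, so I'll regrip 5 mm lower while the arm is still fully up.

```bash
python3 -m handwheel '0 0 0 0 0 0; 0 0 0 0 0 0; 0 0 0.009 0 0 0; 0 0 0.009 0 0 0' 0
python3 -m handwheel '0 0 0 0 0 0; 0 0 0 0 0 0; 0 0 0 0 0 0; 0 0 0 0 0 0; 0 0 0 0 0 0; 0 0 0 0 0 0' -1 30
```

```text
t: 4.05
ee_pos: [0.6232, 0.0983, 0.2542]
ee_rot: [-3.14, 0.002, 0.654]
ft_force: [0.0, 0.5, -0.0]
gripper_width: 0.0463
finger_force: 0.0
t: 4.65
ee_pos: [0.6238, 0.0983, 0.2558]
ee_rot: [3.142, -0.0, 0.654]
ft_force: [-1.0, 0.2, -0.3]
gripper_width: 0.0276
finger_force: 30.0
```

```bash
python3 -m handwheel '0 0 0.01 0 0 0; 0 0 0.02 0 0 0; 0 0 0.03 0 0 0; 0 0 0.04 0 0 0; 0 0 0.04 0 0 0'
python3 -m handwheel '0 0 0.01 0 0 0; 0 0 0.025 0 0 0; 0 0 0.04 0 0 0; 0 0 0.055 0 0 0; 0 0 0.068 0 0 0; 0 0 0.075 0 0 0; 0 0 0.075 0 0 0; 0 0 0.075 0 0 0'
python3 -c "
from h import *;import cv2
T,o=pose();np.save('T3.npy',T);print(o['ft_force'],T[:3,3])
a=optics.read_camera('wrist')[100:300,120:360,::-1];b=optics.read_camera('scene')[170:330,190:300,::-1];t=optics.read_camera('top')[145:275,230:310,::-1]
cv2.imwrite('pics/t3.png',t)
cv2.imwrite('pics/c3.png',np.hstack([cv2.resize(a,(432,360),interpolation=2),cv2.resize(b,(247,360),interpolation=2)]))"
```

```text
t: 5.15
ee_pos: [0.6236, 0.0985, 0.2305]
ee_rot: [-3.141, 0.0, 0.655]
ft_force: [1.1, 0.2, 3.5]
gripper_width: 0.0274
finger_force: 30.0
t: 5.95
ee_pos: [0.6238, 0.0983, 0.187]
ee_rot: [3.142, -0.0, 0.655]
ft_force: [-2.6, -1.5, 6.0]
gripper_width: 0.0276
finger_force: 30.0
[-2.6432919  -1.48377108  5.95134563] [0.62378661 0.09833463 0.1870191 ]
```

View pics/c3.png

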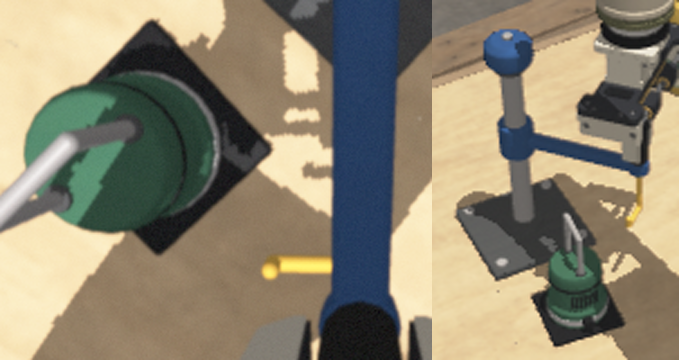

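The hook is down beside the router and the pull is 6 N, as expected. The tongue tip is at wrist (270,249) and scene (279,269), and the bail corner is at wrist (158,179) and scene (250,266).

```bash
python3 - <<'E'
from h import *
np.set_printoptions(precision=4,suppress=True)
T=np.load('T3.npy')
w=lambda x,y:ray('wrist',120+x/1.8-.3,100+y/1.8-.3,T)
s=lambda x,y:ray('scene',190+(x-432)/2.245-.3,170+y/2.25-.3)
print('tip',tri(w(270,266),s(632,221)))
print('bail col end',tri(w(68,142),s(568,217)))
print('legfoots',onz('wrist',120+130/1.8,100+128/1.8,.085,T),onz('wrist',120+60/1.8,100+200/1.8,.085,T))
t=T[:3,3]; 
ax=np.array([.7515,.1935]); d=t[:2]-ax; print('r',np.linalg.norm(d),np.arctan2(-d[1],-d[0]))
E
python3 - <<'E'
import cv2;t=cv2.imread('pics/w2.png')
E
```

```text
tip [0.6002 0.1253 0.0983]
bail col end [0.6089 0.2048 0.1391]
legfoots [0.6097 0.2043 0.085 ] [0.5668 0.2117 0.085 ]
r 0.15927070849241076 0.6403885512006987
```

```bash
python3 -m handwheel '0.001 -0.0199 0 0 0 0.0955; 0.0035 -0.0396 0 0 0 0.191; 0.0075 -0.0591 0 0 0 0.2865; 0.013 -0.0783 0 0 0 0.382; 0.0198 -0.097 0 0 0 0.4775; 0.028 -0.1151 0 0 0 0.573; 0.028 -0.1151 0 0 0 0.573; 0.028 -0.1151 0 0 0 0.573'
python3 -c "
from h import *;import cv2
T,o=pose();np.save('T4.npy',T);print(o['ft_force'],T[:3,3],o['ee_rot'])
a=optics.read_camera('wrist')[100:340,80:400,::-1];b=optics.read_camera('scene')[170:330,190:300,::-1]
cv2.imwrite('pics/c4.png',np.hstack([cv2.resize(a,(480,360),interpolation=2),cv2.resize(b,(247,360),interpolation=2)]))"
```

```text
t: 6.9
ee_pos: [0.5954, 0.164, 0.1876]
ee_rot: [-3.142, -0.001, 0.205]
ft_force: [-0.9, -0.9, 6.2]
gripper_width: 0.0277
finger_force: 30.0
[-0.90269458 -0.90373528  6.19161013] [0.59539708 0.16395842 0.18764286] [-3.14152787e+00 -1.48932502e-03  2.04945729e-01]
```

View pics/c4.png

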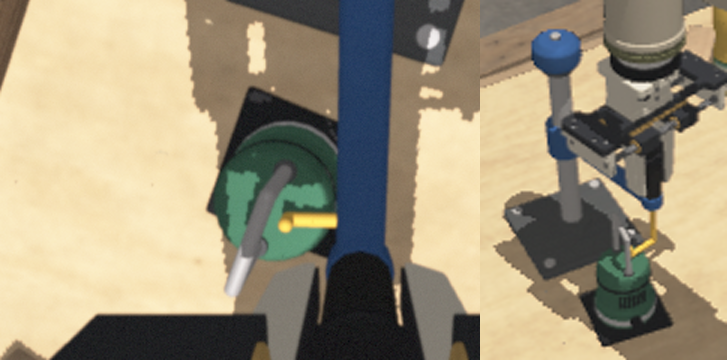

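The tongue is level and inside the bail's opening, with the tip at crop (287,223) facing the gap centre at about (260,227). I'll swing the rest of the way.

```bash
python3 -m handwheel '0.0006 -0.0132 0 0 0 0.0637; 0.0018 -0.0264 0 0 0 0.1273; 0.0037 -0.0395 0 0 0 0.191; 0.0046 -0.0448 0 0 0 0.2165; 0.0046 -0.0448 0 0 0 0.2165; 0.0046 -0.0448 0 0 0 0.2165'
python3 -c "
from h import *;import cv2
T,o=pose();np.save('T5.npy',T);print(o['ft_force'],T[:3,3],o['ee_rot'])
a=optics.read_camera('wrist')[100:340,80:400,::-1];b=optics.read_camera('scene')[170:330,190:300,::-1]
cv2.imwrite('pics/c5.png',np.hstack([cv2.resize(a,(480,360),interpolation=2),cv2.resize(b,(247,360),interpolation=2)]))"
```

```text
t: 7.6
ee_pos: [0.5928, 0.1906, 0.1876]
ee_rot: [-3.141, -0.002, 0.035]
ft_force: [-1.4, 0.4, 5.3]
gripper_width: 0.0272
finger_force: 30.0
[-1.39826383  0.44879269  5.26009499] [0.59279632 0.19062532 0.18761963] [-3.14111941e+00 -1.56932871e-03  3.46160024e-02]
```

View pics/c5.png

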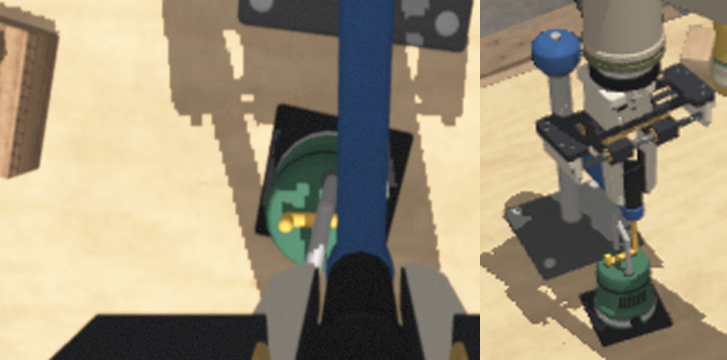

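The tongue passes under the bar, which crosses it at crop (322,222). That is about 14.5 mm from the shank, so I'll back off 3 mm to reach the middle of the seat, then ease up.

```bash
python3 -m handwheel '0 0.0025 0 0 0 -0.0125; 0 0.005 0 0 0 -0.025; 0 0.005 0 0 0 -0.025; 0 0.005 -0.005 0 0 -0.025; 0 0.005 -0.01 0 0 -0.025; 0 0.005 -0.015 0 0 -0.025; 0 0.005 -0.015 0 0 -0.025'
python3 -m handwheel '0 0 -0.0025 0 0 0; 0 0 -0.005 0 0 0; 0 0 -0.0075 0 0 0; 0 0 -0.01 0 0 0; 0 0 -0.0125 0 0 0; 0 0 -0.015 0 0 0; 0 0 -0.015 0 0 0; 0 0 -0.015 0 0 0'
```

```text
t: 8.4
ee_pos: [0.5929, 0.1874, 0.197]
ee_rot: [-3.141, -0.002, 0.054]
ft_force: [-0.0, -1.0, 6.2]
gripper_width: 0.0275
finger_force: 30.0
t: 9.2
ee_pos: [0.5929, 0.1874, 0.2056]
ee_rot: [-3.141, -0.001, 0.054]
ft_force: [-0.1, -1.2, 5.7]
gripper_width: 0.0276
finger_force: 30.0
```

```bash
python3 -m handwheel '0 0 -0.001 0 0 0; 0 0 -0.002 0 0 0; 0 0 -0.003 0 0 0; 0 0 -0.004 0 0 0; 0 0 -0.005 0 0 0; 0 0 -0.006 0 0 0; 0 0 -0.007 0 0 0; 0 0 -0.007 0 0 0'
python3 -m handwheel '0 0 -0.001 0 0 0; 0 0 -0.002 0 0 0; 0 0 -0.003 0 0 0; 0 0 -0.004 0 0 0; 0 0 -0.005 0 0 0; 0 0 -0.005 0 0 0'
```

```text
t: 10.0
ee_pos: [0.5927, 0.1872, 0.2093]
ee_rot: [-3.141, -0.001, 0.054]
ft_force: [3.9, 0.3, 5.3]
gripper_width: 0.0273
finger_force: 30.0
t: 10.6
ee_pos: [0.5927, 0.1872, 0.2123]
ee_rot: [-3.142, -0.001, 0.054]
ft_force: [5.2, 0.3, 6.0]
gripper_width: 0.0279
finger_force: 30.0
```

```bash
python3 -c "
from h import *;import cv2
T,o=pose();print(o['ft_force'],o['ft_torque'],T[:3,3],o['t'])
a=optics.read_camera('wrist')[100:340,80:400,::-1];b=optics.read_camera('scene')[160:330,200:300,::-1]
T,o=pose();print(o['ft_force'],o['ft_torque'],T[:3,3],o['t'])
cv2.imwrite('pics/c6.png',np.hstack([cv2.resize(a,(440,330),interpolation=2),cv2.resize(b,(353,600),interpolation=2)[135:465]]))"
```

```text
[5.15366158 0.25543795 5.99444158] [ 0.02896438 -0.72233566 -0.05650992] [0.59270204 0.18718924 0.21226566] 10.6
[ 4.48667544 -0.77126184  5.13320909] [ 0.02364776 -0.70643522 -0.0365873 ] [0.5926919  0.18720127 0.21225692] 10.7
```

View pics/c6.png

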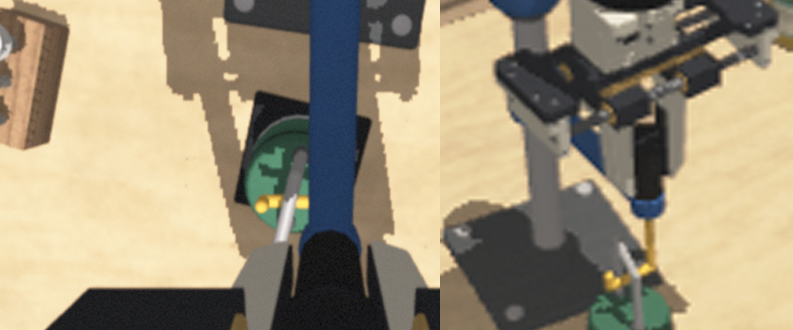

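```bash
python3 -c "
from h import *
T,o=pose()
f=lambda u,v:(round((u-80)*1.375),round((v-100)*1.375))
for z in(.085,.115,.125,.139): print(z,f(*proj('wrist',np.array([.6095,.2045,z]),T)),f(*proj('wrist',np.array([.567,.2115,z]),T)))
h=T[:3,3]
for dx in(0,.006):print('tip',f(*proj('wrist',np.array([h[0]+dx-.0325*np.sin(.04),h[1]+.0325,.131]),T)))
s=lambda u,v:(round((u-200)*3.53+440),round((v-160)*3.53-135))
for z in(.085,.115,.125,.139): print(z,s(*proj('scene',np.array([.6095,.2045,z]))),s(*proj('scene',np.array([.567,.2115,z]))))
print('tip',s(*proj('scene',np.array([h[0],h[1]+.0325,.133]))))
print('tonguestart',s(*proj('scene',np.array([h[0],h[1],.1235]))))
"
```

```text
0.085 (302, 155) (288, 221)
0.115 (299, 166) (283, 239)
0.125 (297, 170) (282, 245)
0.139 (296, 176) (279, 256)
tip (266, 205)
tip (266, 194)
0.085 (620, 292) (641, 329)
0.115 (618, 263) (640, 300)
0.125 (618, 253) (639, 290)
0.139 (617, 239) (638, 276)
tip (611, 266)
tonguestart (650, 259)
```

Nothing touches the hook sideways: it is centred between the legs and still below the bar. The x force looks like grip strain against the swing arm's fixed radius. I'll relieve it slightly in +x and continue up slowly.

```bash
python3 -m handwheel '0.0005 0 0 0 0 0; 0.001 0 0 0 0 0; 0.001 0 0 0 0 0'
python3 -m handwheel '0 0 -0.001 0 0 0; 0 0 -0.002 0 0 0; 0 0 -0.003 0 0 0; 0 0 -0.004 0 0 0; 0 0 -0.005 0 0 0; 0 0 -0.005 0 0 0'
```

```text
t: 11.0
ee_pos: [0.5927, 0.1872, 0.2119]
ee_rot: [3.142, 0.001, 0.054]
ft_force: [2.7, 0.2, 5.8]
gripper_width: 0.0275
finger_force: 30.0
t: 11.6
ee_pos: [0.5928, 0.1872, 0.2149]
ee_rot: [3.142, 0.0, 0.054]
ft_force: [1.1, 0.4, 4.7]
gripper_width: 0.0279
finger_force: 30.0
```

```bash
python3 -m handwheel '0 0 -0.0005 0 0 0; 0 0 -0.001 0 0 0; 0 0 -0.0015 0 0 0; 0 0 -0.002 0 0 0; 0 0 -0.0025 0 0 0; 0 0 -0.003 0 0 0; 0 0 -0.0035 0 0 0; 0 0 -0.0035 0 0 0'
```

```text
t: 12.4
ee_pos: [0.5928, 0.1873, 0.217]
ee_rot: [-3.142, 0.0, 0.054]
ft_force: [-1.2, 0.5, 5.3]
gripper_width: 0.0279
finger_force: 30.0
```

```bash
python3 -m handwheel '0 0 -0.0005 0 0 0; 0 0 -0.001 0 0 0; 0 0 -0.0015 0 0 0; 0 0 -0.002 0 0 0; 0 0 -0.0025 0 0 0; 0 0 -0.003 0 0 0; 0 0 -0.0035 0 0 0; 0 0 -0.0035 0 0 0'
```

```text
t: 13.2
ee_pos: [0.5929, 0.1873, 0.2192]
ee_rot: [-3.142, 0.0, 0.054]
ft_force: [-2.8, -0.7, 5.0]
gripper_width: 0.0278
finger_force: 30.0
```

```bash
python3 -m handwheel '-0.0003 0 -0.0005 0 0 0; -0.0005 0 -0.001 0 0 0; -0.0005 0 -0.0015 0 0 0; -0.0005 0 -0.002 0 0 0; -0.0005 0 -0.0025 0 0 0; -0.0005 0 -0.003 0 0 0; -0.0005 0 -0.003 0 0 0'
```

```text
t: 13.9
ee_pos: [0.5928, 0.1872, 0.2211]
ee_rot: [-3.141, -0.0, 0.054]
ft_force: [-0.7, 0.6, 4.7]
gripper_width: 0.0275
finger_force: 30.0
```

```bash
python3 -m handwheel '0 0 -0.0005 0 0 0; 0 0 -0.001 0 0 0; 0 0 -0.0015 0 0 0; 0 0 -0.002 0 0 0; 0 0 -0.0025 0 0 0; 0 0 -0.003 0 0 0; 0 0 -0.003 0 0 0'
```

```text
t: 14.6
ee_pos: [0.5928, 0.1872, 0.2229]
ee_rot: [-3.142, -0.0, 0.054]
ft_force: [2.0, -0.7, 4.8]
gripper_width: 0.0277
finger_force: 30.0
```

```bash
python3 -m handwheel '0.0003 0 -0.0005 0 0 0; 0.0003 0 -0.001 0 0 0; 0.0003 0 -0.0015 0 0 0; 0.0003 0 -0.002 0 0 0; 0.0003 0 -0.0025 0 0 0; 0.0003 0 -0.0025 0 0 0'
```

```text
t: 15.2
ee_pos: [0.5928, 0.1872, 0.2243]
ee_rot: [3.142, 0.0, 0.054]
ft_force: [0.9, 0.5, 4.5]
gripper_width: 0.0275
finger_force: 30.0
```

```bash
python3 -m handwheel '0 0 -0.0005 0 0 0; 0 0 -0.001 0 0 0; 0 0 -0.0015 0 0 0; 0 0 -0.002 0 0 0; 0 0 -0.002 0 0 0'
```

```text
t: 15.7
ee_pos: [0.5928, 0.1872, 0.2255]
ee_rot: [3.142, 0.0, 0.054]
ft_force: [-0.0, -0.4, 4.8]
gripper_width: 0.0274
finger_force: 30.0
```

```bash
python3 -m handwheel '0 0 -0.0005 0 0 0; 0 0 -0.001 0 0 0; 0 0 -0.0015 0 0 0; 0 0 -0.002 0 0 0; 0 0 -0.002 0 0 0'
python3 -c "
from h import *;import cv2
a=optics.read_camera('wrist')[180:300,200:360,::-1];b=optics.read_camera('scene')[190:290,210:290,::-1]
cv2.imwrite('pics/c7.png',np.hstack([cv2.resize(a,(440,330),interpolation=2),cv2.resize(b,(360,450),interpolation=2)[60:390]]))"
```

```text
t: 16.2
ee_pos: [0.5928, 0.1872, 0.2267]
ee_rot: [3.142, 0.0, 0.054]
ft_force: [-0.4, -0.1, 5.3]
gripper_width: 0.0278
finger_force: 30.0
```

View pics/c7.png

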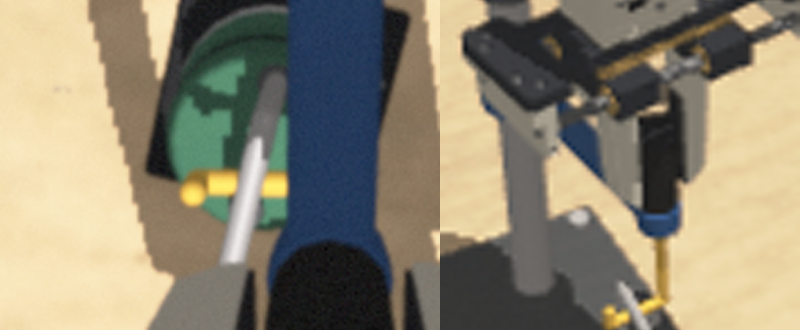

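The tongue is still just under the bar, crossing near its middle at wrist crop (245,185), with no load transfer yet. Continuing up.

```bash
python3 -m handwheel '0 0 -0.0005 0 0 0; 0 0 -0.001 0 0 0; 0 0 -0.0015 0 0 0; 0 0 -0.002 0 0 0; 0 0 -0.002 0 0 0'
```

```text
t: 16.8
ee_pos: [0.5929, 0.1872, 0.2279]
ee_rot: [3.142, -0.0, 0.054]
ft_force: [-0.9, -0.0, 5.3]
gripper_width: 0.0277
finger_force: 30.0
```

```bash
python3 -c "
from h import *
print(pose()[1]['ft_force'],pose()[1]['ft_torque'])"
```

```text
[-0.93980083 -0.01428949  5.28363574] [ 0.02256485  0.12884932 -0.01560789]
```

```bash
python3 -m handwheel '0 0 -0.0005 0 0 0; 0 0 -0.001 0 0 0; 0 0 -0.0015 0 0 0; 0 0 -0.002 0 0 0; 0 0 -0.002 0 0 0'
```

```text
t: 17.3
ee_pos: [0.5928, 0.1872, 0.2288]
ee_rot: [3.142, 0.0, 0.054]
ft_force: [-0.0, 0.3, 1.8]
gripper_width: 0.0276
finger_force: 30.0
```

Contact: the upward pull on the tool dropped from 5.3 N to 1.8 N. Finer steps now.

```bash
python3 -m handwheel '0 0 -0.0002 0 0 0; 0 0 -0.0004 0 0 0; 0 0 -0.0004 0 0 0; 0 0 -0.0004 0 0 0'
```

```text
t: 17.7
ee_pos: [0.5928, 0.1872, 0.2289]
ee_rot: [3.142, 0.0, 0.054]
ft_force: [1.3, -0.1, -0.3]
gripper_width: 0.0277
finger_force: 30.0
```

The force on the tool is about zero, so the router now carries the full spring pull. I'll soften the grip, check that it stays seated, then open.

```bash
python3 -m handwheel '0 0 0 0 0 0; 0 0 0 0 0 0; 0 0 0 0 0 0; 0 0 0 0 0 0' - 5
```

```text
t: 18.1
ee_pos: [0.5926, 0.1872, 0.229]
ee_rot: [3.141, 0.001, 0.054]
ft_force: [-0.6, -0.5, -0.5]
gripper_width: 0.0288
finger_force: 5.0
```

```bash
python3 -m handwheel '0 0 0 0 0 0; 0 0 0 0 0 0; 0 0 0 0 0 0; 0 0 0 0 0 0; 0 0 0 0 0 0' 0.3
python3 -m handwheel '0 0 -0.02 0 0 0; 0 0 -0.05 0 0 0; 0 0 -0.09 0 0 0; 0 0 -0.14 0 0 0; 0 0 -0.19 0 0 0; 0 0 -0.2 0 0 0; 0 0 -0.2 0 0 0; 0 0 -0.2 0 0 0'
python3 -c "
from h import *;import cv2
a=optics.read_camera('wrist')[100:340,160:480,::-1];b=optics.read_camera('scene')[170:330,190:300,::-1]
cv2.imwrite('pics/c8.png',np.hstack([cv2.resize(a,(480,360),interpolation=2),cv2.resize(b,(247,360),interpolation=2)]))"
```

```text
t: 18.6
ee_pos: [0.5929, 0.1872, 0.2294]
ee_rot: [-3.142, -0.0, 0.054]
ft_force: [0.2, 0.3, 0.2]
gripper_width: 0.0596
finger_force: 0.0
t: 19.4
ee_pos: [0.5926, 0.1872, 0.3481]
ee_rot: [3.141, 0.001, 0.054]
ft_force: [0.1, -0.6, -0.2]
gripper_width: 0.0603
finger_force: 0.0
```

View pics/c8.png

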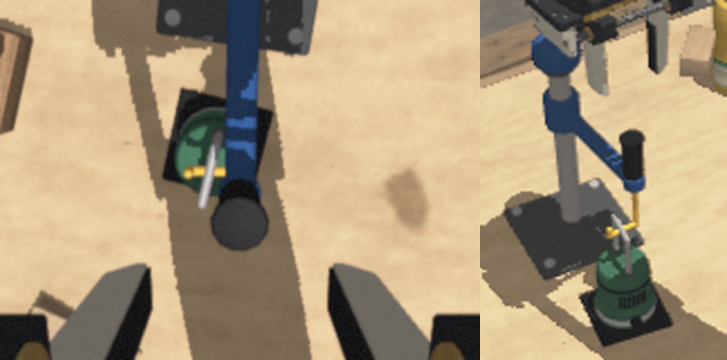

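The hook stayed seated on the bail. The arm is held down, the router stands in place, and the gripper is clear. Handing in.

```bash
python3 -c "
from rig import bot
print(bot.job_done())"
```

```text
the job is handed in; nothing more can be done
None
```

The router is hooked on: I felt the hook seat under the bail as the spring's pull moved from the arm to the router, then let go, and the last pictures show it still hooked and standing; the job was handed in at about 19.5 s and no verdict was returned.

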